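# Hang the picking bin on the packing-bench rail and put the tape measure in it

## Task

Hang the empty bin standing on the bench from the top rail of the bin rack, in the gap between the two bins already hanging there: with its front clearly raised, hook the lip at its back over the rail, then swing the front down until the bin hangs level with its back against the lower bar. Then put the tape measure into it. Leave all the other things where they are.

Things in the scene. Friction and masses are not known exactly. Their poses are not given: they have to be found in the camera images.
- bin_grip (a point): Empty grey picking bin on the bench (loose, 0.2 kg, 90 mm wide, low front). Point: centre of the thick grip bar along its front, 12 mm thick, 80 wide (y), 26 tall, leaning 0.25 rad with its top to the front: a gripper tilted 0.25 rad, pointing down and to the bin's back, takes it squarely, one finger inside. 47.5 mm over the underside. Axes are the bin's: x front to back, y left, z up
- bin_hook (a point): Same bin, same axes: middle of the downward-open channel of its rear lip, under the 4 mm bridge, where the rail's top edge goes. 148.6 mm behind (+x) and 28.5 above bin_grip, 76 above the underside, 6.5 behind the flat back face. Channel 13 mm wide at the top, 17 at the mouth; lip 4 thick, 80 wide, hangs 15 below the bridge and stands out 21 behind the back face
- bin_floor (a point): Same bin, same axes: middle of its inner floor, 71.5 mm in front of (-x) and 72 below bin_hook, 4 above the underside. Inside 82 mm wide, about 120 long, 76 deep at the back and 55 at the front grip; walls 4 thick; side walls are full height from the back to 19 mm in front of this point, then slope down
- rail_mid (a point): Bin rack, fixed to the bench; bins hang on its robot side (-x). Point: middle of the top edge of the top rail, a flat aluminium bar 5 mm thick (x), 34 tall, 400 long (y, to the left), top edge 190 mm above the bench, open behind. 25 mm square posts 210 mm to either side rise 15 mm above it. With a bin hung level, its bin_hook lies 4 mm in front of (-x) and level with this edge
- bar_mid (a point): Same rack, same axes: middle of the front face of its lower bar (20 mm square, 400 long), 55 mm below rail_mid and 10.5 in front of it (-x). The back face of a level hanging bin rests against it
- left_bin_hook (a point): Left-hand hanging bin (+y side), same shape, size and axes as the empty bin, with stock in it, loose: the same channel point, which is the middle of its 90 mm width. Not to be disturbed
- right_bin_hook (a point): Right-hand hanging bin (-y side): the same point. The gap to use lies between these two bins. Not to be disturbed
- measure_mid (a point): Pocket tape measure, loose, 0.2 kg, grey plastic case 72 mm long (x), 34 wide (y, the flat sides to grip), 62 tall, standing on its base; 72 long over the lower 40 mm, a round drum above. Point: centre, 31 mm above its base
- saucer_mid (a point): Turned wooden saucer, 110 mm across, 17 high, on the bench between rack and robot; centre. Leave alone
- marker_mid (a point): Fat marker pen, 131 mm long, lying on the bench near the robot; middle, 10 mm up. Leave alone
- tape_roll_mid (a point): Roll of packing tape, 100 mm across, 48 high, lying on the bench under the hanging bins; centre. Leave alone
- gift_box_mid (a point): Small closed presentation box, 88 x 63 x 40 mm, on the bench near the robot; centre. Leave alone

How it is judged:
On the way, in this order (a step that is already met when the one before it is completed fails the run):
1. the bin's rear lip is over the rail in the gap while the bin's front is still raised (grip at least 20 mm higher than when hanging level) (x of bin_hook in the frame of rail_mid between -0.012 and 0.012 m and z of bin_hook in the frame of rail_mid between -0.006 and 0.01 m and y of bin_hook in the frame of left_bin_hook below -0.08 m and y of bin_hook in the frame of right_bin_hook above 0.08 m and z of bin_grip in the frame of rail_mid above -0.0085 m), for 0.1 s.
2. the bin, still without the tape measure, hangs level on the rail with its back against the lower bar and is let go (x of bin_hook in the frame of rail_mid between -0.012 and 0.006 m and z of bin_hook in the frame of rail_mid between -0.005 and 0.005 m and angle between bin_hook's own z axis and vertical below 0.09 rad and angle between the x axis of bin_hook and the x axis of rail_mid, either way round below 0.12 rad and contact force between bin and the fingers below 0.1 N and distance between measure_mid and bin_floor above 0.12 m), for 0.2 s.
At the end, for the whole second after the job is handed in: The bin hangs in the gap between the other two: rail seated in its lip (within 5 mm in height), level within 0.09 rad, square to the rail within 0.12 rad, back against the lower bar; the tape measure is inside, any way up, centre under 55 mm above the floor; all at rest and let go (x of bin_hook in the frame of rail_mid between -0.012 and 0.006 m and z of bin_hook in the frame of rail_mid between -0.005 and 0.005 m and angle between bin_hook's own z axis and vertical below 0.09 rad and angle between the x axis of bin_hook and the x axis of rail_mid, either way round below 0.12 rad and y of bin_hook in the frame of left_bin_hook below -0.08 m and y of bin_hook in the frame of right_bin_hook above 0.08 m and x of measure_mid in the frame of bin_floor between -0.09 and 0.065 m and y of measure_mid in the frame of bin_floor between -0.041 and 0.041 m and z of measure_mid in the frame of bin_floor between 0.008 and 0.055 m and distance between each of left_bin_hook, right_bin_hook and rail_mid below 0.19 m and linear speed of each of bin, measure below 0.02 m/s); the robot touches nothing.
It fails at once if one of the bins already hanging is pushed more than 30 mm from its place (distance of any of left_bin_hook, right_bin_hook from where it was at the start of the episode above 0.03 m).
It fails at once if another thing on the bench is moved more than 40 mm (distance of any of saucer_mid, marker_mid, tape_roll_mid, gift_box_mid from where it was at the start of the episode above 0.04 m).
It also fails if it takes over 72 s, if anything falls off the work surface, if the arm or the gripper's body presses on something with over 40 N, if the wrist force passes 120 N, or if a joint passes its speed limit or range.

## Robot

A 7-joint arm with a two-finger parallel gripper is mounted at the origin on the work surface. World frame = base frame: x ahead of the robot, y to its left, z up, the work surface at z = 0. Lengths are in m, angles in rad, forces in N, time in s.
With the tool pointing down it reaches from about 0.35 to 0.9 m from the base axis. Payload 19.9 kg.
Tool frame: the origin (TCP) lies on the centre line of the jaws, within the pads' length; the fingertips stand 11 mm ahead of it and the grasp point (between the pads) lies 8 mm behind it (tcp_to_tips is the distance from the TCP to the fingertips, in m); z points along the fingers, y is the direction in which the jaws open and shut (so a half turn about z gives the same grasp; the last joint's range is limited). The gripper opens to 85 mm and grips with 20 to 120 N. Pads are 22 mm wide; open, the fingers measure 114 mm over their backs; the gripper's body (76 mm by 85 mm) begins 54 mm behind the grasp point. The pads swing forward as they close: fully open they stand 13 mm farther back than shut.
Start: joints at [1.2, 0.417, -0.01, 1.614, 0.005, 1.111, -0.053], TCP at [0.202, -0.591, 0.215] pointing down, gripper open.
Joint ranges: [-2.81, 2.81], [-0.39, 2.02], [-1.27, 1.25], [0.06, 2.57], [-1.19, 4.33], [0.19, 2], [-2.82, 2.82]. Speed limits (rad/s): [1.89, 1.89, 2.39, 2.39, 3.01, 3.01, 3.01].

## Interface

Orientations are given as a rotation vector (axis times angle).
In Python, from bench import * gives the robot as it stands. The module is installed in compiled form; this text tells all that it offers.
- The arm moves only by the shell command python3 -m pendant 'ROWS'. ROWS is JSON, a list that holds one entry, the list of rows, each a list of 5 numbers: the opening, from 0 (shut) to 1 (fully open), then the shift along the tool's x, y, z in mm, then the turn about the tool's z in rad. A call has 1 to 8 rows; each row is the pose to reach, as a shift and turn from the pose measured when the call began, along the tool's axes at that moment; what a row does not reach only later rows make up. A row lasts 1/10 s, in which the tool goes at most 50 mm and 8.59 degrees, less where a joint would pass 70% of its speed; a pose out of reach is approached as far as the arm can. A call with a gripper value outside its range is refused whole. The fingers move at their own pace and stop on an object; the grip force is fixed at half the most. Time passes only in rows, so rows that repeat a pose let the fingers close. It gives the time, the measured TCP pose, the force and the opening at its end, in the units of the state.
- get_state(): the state, without advancing time (a new reading comes with each control period).
- get_image(name): name is "scene" or "top" or "wrist"; returns a dict with "image" (480x640x3 uint8, red, green, blue), "range_z" (480x640 float32, m along the optical axis (not along the pixel's ray), 0 where there is no reading), "vertical_fov" (degrees; the focal length in pixels is half the picture's height over the tangent of half this angle, whatever the lens; pixels are square), "cx", "cy" (the principal point, pixels), "R" (3x3) and "t" (3): a world point X has camera coordinates R X + t. Camera axes: x right, y down, z forward; pixel columns grow to the right and rows downward; lengths in m; the calibration is good to about 2 mm. A picture is of the moment at which its call begins.
- finish_job(): hands the job in, once; it reports no verdict.
The state is a dict: "clock": time; "qpos": joint angles; "dq": joint speeds; "joint_efforts": joint torques, N m; "tcp_pos": TCP position; "eef_rot": TCP orientation; "ft_force": force on the tool from outside, world axes, zero at the start; "wrist_torque": the same for the moment, N m; "finger_gap": finger opening in m.
Only numpy, scipy, OpenCV 4.12 (cv2) and the standard library are available. Lean on these libraries where they do the work, as an engineer would, in place of code of your own. Each camera call takes 0.05 s, during which the arm holds its last target. There are 200 camera calls.

## Working session

There is one attempt and no reset: what is moved stays moved. The work goes in short steps, Python scripts to look and compute and a shell command to move; the robot and the scene stay as the last step left them, time stands still between calls to the robot, and variables do not carry over. Pictures are saved under pics/ and viewed, about 8 in all and at most 12, crops included, and the job is handed in when it is done.

```bash
mkdir -p pics; cat > h.py <<'E'
from bench import *
import numpy as np, cv2
def grab(n):
    d=get_image(n); d['f']=240/np.tan(np.radians(d['vertical_fov'])/2); return d
def cloud(d):
    v,u=np.mgrid[0:480,0:640]; z=d['range_z']
    c=np.stack([(u-d['cx'])/d['f']*z,(v-d['cy'])/d['f']*z,z],-1)
    w=(c-d['t'])@d['R']; w[z==0]=np.nan; return w
def save(d,n): cv2.imwrite('pics/'+n,d['image'][:,:,::-1])
E
python3 - <<'E'
from h import *
s=get_state();print(s)
ims=[]
for n in ('scene','top','wrist'):
    d=grab(n); ims.append(d['image']); np.savez(n+'.npz',**d); print(n,d['vertical_fov'],d['cx'],d['cy'],-d['R'].T@d['t'],d['R'][2]); save(d,n+'0.png')
    w=cloud(d)
E
```

```text
{'clock': 0.0, 'qpos': array([ 1.1994461 ,  0.41800377, -0.01030291,  1.61417631,  0.00471825,
        1.1106989 , -0.05298513]), 'dq': array([ 0.00089723, -0.00080376, -0.00051952, -0.0001855 , -0.00121142,
       -0.0007917 , -0.00041638]), 'joint_efforts': array([-2.49304343e-03, -8.64455366e+01,  6.76778220e-01, -4.34897733e+01,
        1.88432832e-02,  7.43222306e-03, -2.43422033e-05]), 'tcp_pos': array([ 0.20230105, -0.59096065,  0.2139408 ]), 'eef_rot': array([-3.09774862e+00, -5.15629277e-01,  4.93950051e-04]), 'ft_force': array([-0.01546317,  0.87437558,  0.28692636]), 'wrist_torque': array([-0.06095837, -0.07085739, -0.05269664]), 'finger_gap': 0.08541468970334246}
scene 46.833994001640974 316.46943825879237 249.2831589344855 [1.15741771 0.5418519  0.74162661] [-0.60599759 -0.52451193 -0.59804193]
top 47.33635150731501 323.45803170440274 239.37245476265923 [0.42318003 0.01247137 1.27844632] [ 0.11001235 -0.02327744 -0.99365761]
wrist 70.25069234924138 319.4331222709878 243.43136678912103 [ 0.26794618 -0.56936529  0.37292839] [-0.25973337 -0.08859294 -0.96160796]
```

View pics/scene0.png

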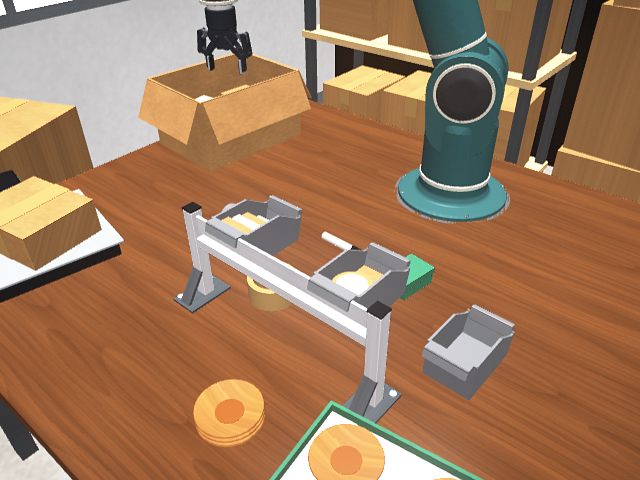

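View pics/top0.png

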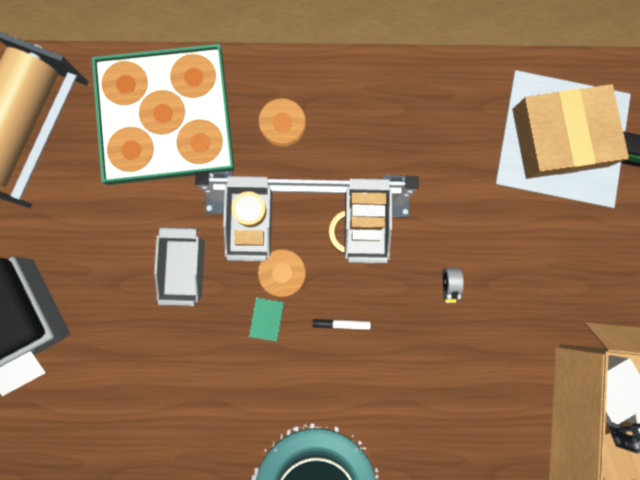

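```bash
python3 - <<'E'
from h import *
L=lambda n:dict(np.load(n+'.npz'))
t=L('top');w=cloud(t); H=w[...,2]
print('bench z',np.nanmedian(H[380:420,150:220]))
def rep(name,a,b,c,e,lo,hi):
    m=np.zeros(H.shape,bool);m[b:e,a:c]=1; m&=(H>lo)&(H<hi)
    P=w[m]; r=cv2.minAreaRect(P[:,:2].astype(np.float32)*1000)
    v,u=np.where(m)
    print(name,len(P),'med',np.median(P,0).round(4),'min',P.min(0).round(3),'max',P.max(0).round(3),'rect',np.round(r[0]+r[1]+(r[2],),1)); return P
rep('bin',145,215,215,315,.02,.12)
rep('binlip',145,215,215,250,.06,.12)
rep('measure',425,255,480,315,.015,.1)
rep('measure top',425,255,480,315,.05,.1)
P=rep('rail',272,170,345,200,.175,.2)
print('rail fit',np.polyfit(P[:,1],P[:,0],1))
rep('leftlip',222,170,272,192,.17,.22)
rep('rightlip',345,170,394,192,.17,.22)
rep('leftbin',222,170,272,262,.14,.22)
rep('rightbin',342,170,394,264,.14,.22)
rep('saucer',255,248,308,300,.008,.03)
print('bin column heights along u=180',[(v,w[v,180].round(3)) for v in range(224,312,4)])
print('left col',[(v,w[v,248].round(3)) for v in range(172,266,4)])
def crop(d,a,b,c,e,k): return cv2.resize(d['image'][b:e,a:c,::-1],None,fx=k,fy=k,interpolation=cv2.INTER_CUBIC)
A=crop(t,140,165,400,320,2); 
s=L('scene'); B=crop(s,400,290,530,410,3)
cv2.imwrite('pics/topc.png',A);cv2.imwrite('pics/scc.png',B)
E
```

```text
bench z -0.0005271915803128662
bin 1701 med [0.5102 0.3108 0.0602] min [0.412 0.26  0.02 ] max [0.585 0.354 0.086] rect [498.6 307.   92.4 172.2  88.6]
binlip 526 med [0.5669 0.3064 0.0786] min [0.534 0.26  0.06 ] max [0.585 0.352 0.086] rect [559.6 305.7  51.   91.8   0. ]
measure 585 med [ 0.4607 -0.3059  0.0522] min [ 0.425 -0.328  0.015] max [ 0.496 -0.292  0.066] rect [ 460.5 -310.    70.9   36.2    0.8]
measure top 328 med [ 0.4651 -0.3097  0.0572] min [ 0.434 -0.328  0.05 ] max [ 0.49  -0.292  0.066] rect [ 4.622e+02 -3.100e+02  5.610e+01  3.550e+01  1.000e-01]
rail 284 med [0.6608 0.0203 0.1878] min [ 0.658 -0.055  0.175] max [0.665 0.092 0.195] rect [661.7  18.1 147.1   6.8  89. ]
rail fit [0.01530819 0.66090362]
leftlip 589 med [0.6574 0.1407 0.1922] min [0.641 0.093 0.17 ] max [0.675 0.194 0.2  ] rect [6.582e+02 1.436e+02 3.420e+01 1.015e+02 3.000e-01]
rightlip 571 med [ 0.6545 -0.1049  0.1922] min [ 0.642 -0.157  0.17 ] max [ 0.671 -0.056  0.198] rect [ 6.564e+02 -1.067e+02  2.830e+01  1.005e+02  3.000e-01]
leftbin 2965 med [0.603  0.1426 0.1668] min [0.503 0.093 0.14 ] m
[... 1399 characters left out ...]
 array([0.644, 0.142, 0.167])), (196, array([0.636, 0.142, 0.164])), (200, array([0.627, 0.141, 0.166])), (204, array([0.62 , 0.142, 0.162])), (208, array([0.611, 0.141, 0.165])), (212, array([0.603, 0.141, 0.163])), (216, array([0.594, 0.141, 0.17 ])), (220, array([0.586, 0.141, 0.168])), (224, array([0.577, 0.141, 0.167])), (228, array([0.576, 0.146, 0.116])), (232, array([0.563, 0.143, 0.148])), (236, array([0.555, 0.142, 0.147])), (240, array([0.547, 0.143, 0.143])), (244, array([0.538, 0.142, 0.15 ])), (248, array([0.533, 0.145, 0.118])), (252, array([0.523, 0.144, 0.129])), (256, array([0.511, 0.139, 0.176])), (260, array([0.503, 0.139, 0.172])), (264, array([ 0.507,  0.159, -0.001]))]
```

View pics/topc.png

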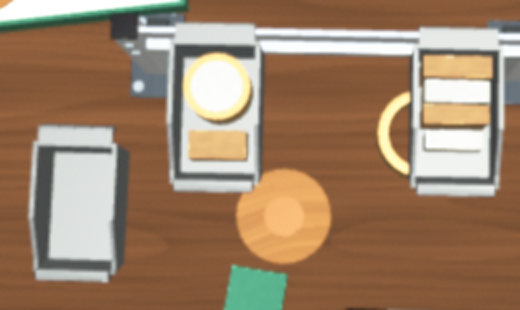

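The empty bin is at left, yaw about 0, with its lip toward +x. The gap between the hanging bins is centred on y ≈ 0.02, and the tape measure is at (0.46, -0.31). The two-camera check and the first transit move follow.

```bash
python3 - <<'E'
from h import *
L=lambda n:dict(np.load(n+'.npz'))
for n in('top','scene'):
    w=cloud(L(n)).reshape(-1,3); w=w[~np.isnan(w[:,0])]
    B=lambda x0,x1,y0,y1,z0,z1:w[(w[:,0]>x0)&(w[:,0]<x1)&(w[:,1]>y0)&(w[:,1]<y1)&(w[:,2]>z0)&(w[:,2]<z1)]
    P=B(.64,.68,-.04,.08,.182,.2); print(n,'rail top',len(P),np.percentile(P,[5,50,95],axis=0).round(4).tolist())
    P=B(.55,.60,.22,.4,.07,.1);print(' lip',len(P),np.percentile(P,[2,50,98],axis=0).round(4).tolist())
    P=B(.39,.445,.22,.4,.045,.1);print(' grip',len(P),np.percentile(P,[2,50,98],axis=0).round(4).tolist())
    for s,y0,y1 in(('L',.08,.21),('R',-.18,-.04)):
        P=B(.642,.69,y0,y1,.186,.22);print(' lip',s,len(P),np.percentile(P,[2,50,98],axis=0).round(4).tolist())
    for s,y0,y1 in(('Lp',.2,.25),('Rp',-.22,-.17)):
        P=B(.62,.72,y0,y1,.195,.22);print(' post',s,len(P),np.percentile(P,[5,50,95],axis=0).round(4).tolist())
E
python3 -m pendant '[[[1,0,0,-45,0],[1,0,0,-90,0],[1,40,-32,-90,-0.15],[1,80,-63,-90,-0.3],[1,120,-95,-90,-0.45],[1,160,-127,-90,-0.6],[1,200,-159,-90,-0.75],[1,240,-191,-90,-0.9]]]'
```

```text
top rail top 185 [[0.659, -0.0325, 0.1843], [0.6612, 0.0223, 0.1883], [0.6646, 0.0729, 0.1926]]
 lip 408 [[0.5537, 0.2619, 0.0724], [0.569, 0.3051, 0.0793], [0.581, 0.3469, 0.0842]]
 grip 298 [[0.4124, 0.2644, 0.0458], [0.4211, 0.3061, 0.0582], [0.441, 0.3527, 0.0636]]
 lip L 526 [[0.6468, 0.0879, 0.1871], [0.6599, 0.1407, 0.1928], [0.6696, 0.1987, 0.1975]]
 lip R 554 [[0.6446, -0.178, 0.1865], [0.6565, -0.1071, 0.1926], [0.6666, -0.0487, 0.2028]]
 post Lp 177 [[0.6526, 0.2174, 0.2011], [0.6642, 0.229, 0.2044], [0.6764, 0.241, 0.2081]]
 post Rp 180 [[0.6462, -0.2021, 0.2001], [0.6583, -0.19, 0.2037], [0.6704, -0.1773, 0.2075]]
scene rail top 328 [[0.6594, -0.0331, 0.1829], [0.6635, 0.0242, 0.1885], [0.6655, 0.0747, 0.191]]
 lip 837 [[0.5544, 0.2642, 0.0706], [0.5729, 0.3089, 0.0791], [0.5825, 0.3499, 0.0821]]
 grip 582 [[0.4136, 0.2671, 0.0456], [0.4245, 0.3114, 0.0554], [0.4405, 0.3535, 0.0621]]
 lip L 852 [[0.6468, 0.0875, 0.1866], [0.6634, 0.1467, 0.1931], [0.6718, 0.2025, 0.1956]]
 lip R 674 [[0.6451, -0.1791, 0.1865], [0.6594, -0.1103, 0.1931], [0.6693, -0.0466, 0.2041]]
 post Lp 332 [[0.6542, 0.2193, 0.1964], [0.6687, 0.2321, 0.2043], [0.6781, 0.2428, 0.206]]
 post Rp 184 [[0.648, -0.2003, 0.1969], [0.6611, -0.1844, 0.2039], [0.6716, -0.1758, 0.2062]]
clock: 0.95
tcp_pos: [0.3645, -0.3365, 0.3043]
eef_rot: [-2.56, -1.82, 0.0]
ft_force: [0.9, -1.0, 0.3]
finger_gap: 0.0855
```

```bash
python3 -m pendant '[[[1,47,-12,0,-0.1],[1,94,-24,0,-0.2],[1,141,-36,0,-0.32],[1,188,-48,0,-0.32],[1,235,-60,0,-0.32],[1,282,-72,0,-0.32],[1,329,-84,0,-0.32],[1,376,-95,0,-0.32]]]'; python3 -c "
from bench import *;s=get_state();print(s['tcp_pos'],s['eef_rot'],s['qpos'])"
```

```text
clock: 1.75
tcp_pos: [0.3979, 0.0518, 0.3046]
eef_rot: [2.238, 2.205, -0.0]
ft_force: [2.1, 0.3, -0.4]
finger_gap: 0.0856
[0.39793633 0.05179923 0.30463058] [ 2.23793523e+00  2.20452574e+00 -1.44452256e-04] [ 0.59983623 -0.082225   -0.75061284  1.98115902 -0.05942685  1.22114555
 -0.14375318]
```

```bash
python3 -m pendant '[[[1,48,4,10,0],[1,95,8,20,0],[1,140,12,40,0],[1,180,15,70,0],[1,220,19,105,0],[1,256,19,145,0],[1,256,19,180,0],[1,256,19,180,0]]]'; python3 - <<'E'
from h import *
s=get_state();print(s['tcp_pos'],s['eef_rot'])
save(grab('wrist'),'w1.png')
E
```

```text
clock: 2.55
tcp_pos: [0.4181, 0.3072, 0.1203]
eef_rot: [-2.233, -2.206, 0.011]
ft_force: [0.5, -1.3, 0.9]
finger_gap: 0.0854
[0.41809435 0.30721644 0.12030036] [-2.23318625 -2.20563275  0.01056364]
```

View pics/w1.png

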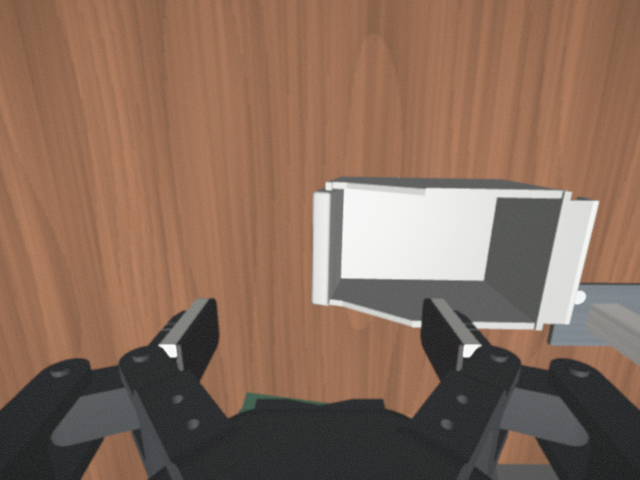

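```bash
python3 -m pendant '[[[1,1,2,40,0],[1,1,2,78,0],[1,1,2,80,0],[0,1,2,80,0],[0,1,2,80,0],[0,1,2,80,0],[0,1,2,80,0],[0,1,2,80,0]]]'; python3 -m pendant '[[[0,0,0,0,0],[0,0,0,0,0],[0,0,0,0,0],[0,0,0,-5,0],[0,0,0,-12,0],[0,0,0,-20,0],[0,0,0,-30,0],[0,0,0,-40,0]]]'; python3 -m pendant '[[[0,0,0,-15,0],[0,0,0,-30,0],[0,0,0,-50,0],[0,0,0,-70,0],[0,0,0,-90,0],[0,0,0,-110,0],[0,0,0,-110,0],[0,0,0,-110,0]]]'; python3 - <<'E'
from h import *
s=get_state();print(s['tcp_pos'],s['eef_rot'])
save(grab('scene'),'s1.png')
E
```

```text
clock: 3.4
tcp_pos: [0.4215, 0.3082, 0.0438]
eef_rot: [-2.236, -2.205, 0.005]
ft_force: [0.3, -0.7, -0.6]
finger_gap: 0.0123
clock: 4.2
tcp_pos: [0.4216, 0.3083, 0.0849]
eef_rot: [-2.236, -2.205, 0.004]
ft_force: [-0.4, 0.4, -0.3]
finger_gap: 0.0003
clock: 5.0
tcp_pos: [0.4221, 0.3084, 0.1955]
eef_rot: [-2.236, -2.206, 0.003]
ft_force: [0.2, -0.3, 0.5]
finger_gap: -0.0
[0.42206841 0.30837209 0.19552709] [-2.23643642 -2.20561177  0.00314371]
```

View pics/s1.png

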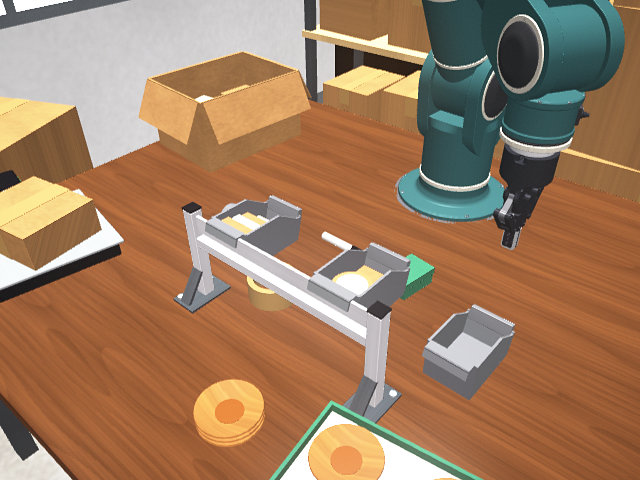

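The bin is still on the bench at about (470,345) and the fingers are empty. I'll measure whether the bin moved.

```bash
python3 - <<'E'
from h import *
for n,d in(('scene0',dict(np.load('scene.npz'))),('scene1',grab('scene')),('top0',dict(np.load('top.npz'))),('top1',grab('top'))):
    w=cloud(d).reshape(-1,3); w=w[~np.isnan(w[:,0])]
    B=lambda x0,x1,y0,y1,z0,z1:w[(w[:,0]>x0)&(w[:,0]<x1)&(w[:,1]>y0)&(w[:,1]<y1)&(w[:,2]>z0)&(w[:,2]<z1)]
    for nm,b in(('lip',(.54,.62,.22,.4,.07,.1)),('grip',(.37,.46,.25,.35,.045,.08))):
        P=B(*b);print(n,nm,len(P),np.percentile(P,[2,50,98],axis=0).round(4).tolist())
E
```

```text
scene0 lip 877 [[0.5436, 0.2631, 0.0706], [0.5721, 0.3089, 0.079], [0.5824, 0.3506, 0.082]]
scene0 grip 585 [[0.4136, 0.2661, 0.0455], [0.4245, 0.3072, 0.0558], [0.4542, 0.3489, 0.0623]]
scene1 lip 884 [[0.5436, 0.2627, 0.0704], [0.5717, 0.3077, 0.0792], [0.5821, 0.3507, 0.0821]]
scene1 grip 584 [[0.4133, 0.2661, 0.0453], [0.4239, 0.3066, 0.0552], [0.4552, 0.3491, 0.0626]]
top0 lip 438 [[0.5433, 0.2607, 0.0724], [0.5673, 0.3051, 0.0792], [0.581, 0.349, 0.0842]]
top0 grip 318 [[0.4124, 0.2635, 0.0459], [0.4211, 0.302, 0.0582], [0.4576, 0.3497, 0.0641]]
top1 lip 441 [[0.5434, 0.2611, 0.0715], [0.5671, 0.3056, 0.0792], [0.581, 0.3491, 0.0836]]
top1 grip 245 [[0.4124, 0.2635, 0.0456], [0.4211, 0.2919, 0.058], [0.4582, 0.3497, 0.0649]]
```

The bin has not moved. The TCP stood about 4 mm above the target and the pads slipped off, so I'll go deeper this time and read the gap as the fingers close.

```bash
python3 -m pendant '[[[1,0,0,0,0],[1,0,0,0,0],[1,0,0,30,0],[1,0,0,70,0],[1,0,0,110,0],[1,0,0,140,0],[1,0,0,161,0],[1,0,0,161,0]]]'; python3 -m pendant '[[[1,0,0,0,0],[1,0,0,0,0]]]';  for i in 1 2; do :; done; python3 -m pendant '[[[0.3,0,0,0,0],[0.3,0,0,0,0],[0.3,0,0,0,0],[0.3,0,0,0,0],[0.3,0,0,0,0]]]'; python3 -m pendant '[[[0.2,0,0,0,0],[0.2,0,0,0,0]]]'
```

```text
clock: 5.95
tcp_pos: [0.4196, 0.3072, 0.0311]
eef_rot: [-2.234, -2.205, 0.012]
ft_force: [0.2, 0.3, 1.4]
finger_gap: 0.0848
clock: 6.15
tcp_pos: [0.4199, 0.3075, 0.032]
eef_rot: [-2.234, -2.205, 0.011]
ft_force: [-0.6, 1.0, -0.0]
finger_gap: 0.0853
clock: 6.65
tcp_pos: [0.42, 0.3075, 0.0321]
eef_rot: [-2.234, -2.205, 0.011]
ft_force: [-0.2, -0.6, 0.6]
finger_gap: 0.0255
clock: 6.85
tcp_pos: [0.4199, 0.3075, 0.0321]
eef_rot: [-2.234, -2.205, 0.011]
ft_force: [-0.2, -1.0, 0.4]
finger_gap: 0.0174
```

```bash
python3 -m pendant '[[[0.15,0,0,0,0],[0.15,0,0,0,0]]]'; python3 -m pendant '[[[0.1,0,0,0,0],[0.1,0,0,0,0]]]'; python3 -m pendant '[[[0,0,0,0,0],[0,0,0,0,0]]]'; python3 - <<'E'
from h import *
a=grab('scene')['image'][200:420,380:600];b=grab('wrist')['image'][120:480,160:520]
cv2.imwrite('pics/c2.png',np.hstack([cv2.resize(a,(400,400)),cv2.resize(b,(400,400))])[:,:,::-1])
E
```

```text
clock: 7.05
tcp_pos: [0.4199, 0.3075, 0.0321]
eef_rot: [-2.234, -2.205, 0.011]
ft_force: [-1.9, -0.6, 3.7]
finger_gap: 0.0135
clock: 7.25
tcp_pos: [0.4198, 0.3075, 0.0322]
eef_rot: [-2.234, -2.205, 0.011]
ft_force: [-2.5, -1.7, 5.4]
finger_gap: 0.0114
clock: 7.45
tcp_pos: [0.4198, 0.3075, 0.0323]
eef_rot: [-2.234, -2.205, 0.011]
ft_force: [-2.7, -1.0, 3.2]
finger_gap: 0.0115
```

View pics/c2.png

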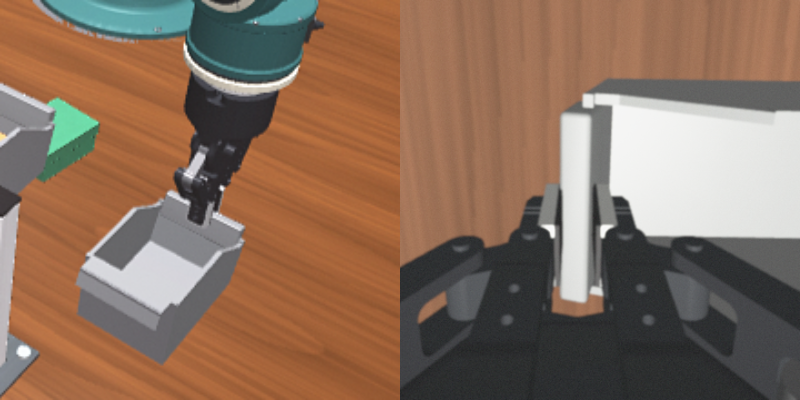

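The fingers now hold the bar squarely with an 11.5 mm gap and the front raised. Lifting slowly.

```bash
python3 -m pendant '[[[0,0,0,-4,0],[0,0,0,-8,0],[0,0,0,-14,0],[0,0,0,-20,0],[0,0,0,-28,0],[0,0,0,-36,0],[0,0,0,-44,0],[0,0,0,-50,0]]]' && python3 -m pendant '[[[0,0,0,-10,0],[0,0,0,-25,0],[0,0,0,-45,0],[0,0,0,-70,0],[0,0,0,-95,0],[0,0,0,-120,0],[0,0,0,-140,0],[0,0,0,-160,0]]]'; python3 - <<'E'
from h import *
d=grab('scene');np.savez('s3.npz',**d)
a=d['image'][100:420,300:640]
cv2.imwrite('pics/c3.png',cv2.resize(a,(510,480))[:,:,::-1])
s=get_state();print(s['tcp_pos'],s['eef_rot'],s['qpos'])
w=cloud(d).reshape(-1,3);w=w[~np.isnan(w[:,0])]
P=w[(w[:,0]>.5)&(w[:,0]<.65)&(w[:,1]>.22)&(w[:,1]<.4)&(w[:,2]>.1)]
print(len(P),np.percentile(P,[1,50,99],axis=0).round(4).tolist())
P=P[P[:,0]>.545]; 
print(np.percentile(P,[1,50,99],axis=0).round(4).tolist())
E
```

```text
clock: 8.35
tcp_pos: [0.4202, 0.3077, 0.0831]
eef_rot: [-2.234, -2.205, 0.01]
ft_force: [0.3, -0.2, -2.4]
finger_gap: 0.0103
clock: 9.15
tcp_pos: [0.4209, 0.3083, 0.2449]
eef_rot: [-2.234, -2.206, 0.01]
ft_force: [0.4, 0.7, -2.8]
finger_gap: 0.0102
[0.42168923 0.30931463 0.24776766] [-2.23422805 -2.20673862  0.00468443] [ 0.1192581   0.34042018 -0.9853757   1.80083414  0.30571321  1.16790795
 -0.97493344]
3380 [[0.5015, 0.2645, 0.1853], [0.5563, 0.3192, 0.2472], [0.585, 0.3547, 0.2723]]
[[0.5463, 0.2647, 0.185], [0.5646, 0.3158, 0.2468], [0.5851, 0.3542, 0.2644]]
```

View pics/c3.png

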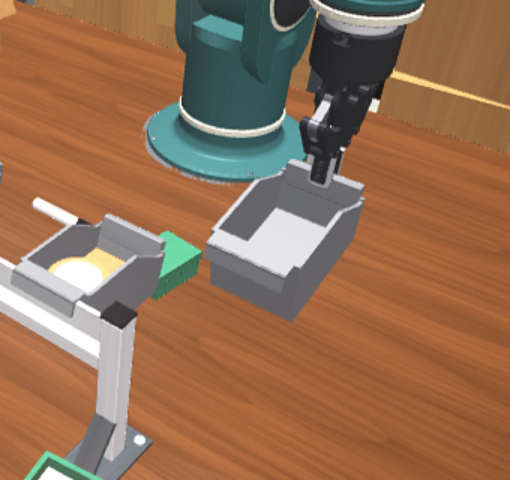

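```bash
python3 - <<'E'
from h import *
d=dict(np.load('s3.npz'));w=cloud(d)
P=w[252:272,468:498].reshape(-1,3);P=P[~np.isnan(P[:,0])];c=np.median(P,0);P=P[np.abs(P[:,2]-c[2])<.03]
c=P.mean(0);n=np.linalg.svd(P-c)[2][2];n*=np.sign(n[2]);print('floor',c.round(4),n.round(3),'tilt x,y',np.arctan2(n[0],n[2]).round(3),np.arctan2(n[1],n[2]).round(3),'resid',np.std((P-c)@n).round(4))
m=~np.isnan(w[...,0])&(w[...,1]>.25)&(w[...,1]<.37)&(w[...,2]>.1)
v,u=np.where(m)
# project bin coords: rotate about y by fitted tilt, histogram of outline in side view
Q=w[m]; Q=Q[(Q[:,0]>.4)&(Q[:,0]<.62)]
for x0 in np.arange(.41,.60,.01):
    q=Q[(Q[:,0]>=x0)&(Q[:,0]<x0+.01)]
    if len(q)>5: print(round(x0,3),len(q),np.percentile(q[:,2],[2,98]).round(4),np.percentile(q[:,1],[2,98]).round(4))
E
```

```text
floor [0.4691 0.2931 0.2049] [0.183 0.017 0.983] tilt x,y 0.184 0.017 resid 0.0015
0.41 648 [0.2706 0.5379] [0.2831 0.3672]
0.42 2256 [0.2131 0.5818] [0.2702 0.3689]
0.43 1816 [0.2107 0.5847] [0.2691 0.3656]
0.44 2139 [0.2088 0.5854] [0.2581 0.3587]
0.45 3431 [0.2071 0.5832] [0.2624 0.3542]
0.46 3601 [0.2053 0.5838] [0.2595 0.3545]
0.47 1493 [0.2022 0.5865] [0.2677 0.3549]
0.48 2004 [0.2016 0.5906] [0.2683 0.3547]
0.49 1079 [0.2118 0.5915] [0.268  0.3547]
0.5 205 [0.1978 0.2741] [0.2651 0.3549]
0.51 199 [0.1959 0.2724] [0.2645 0.3548]
0.52 178 [0.193  0.2703] [0.2655 0.3547]
0.53 174 [0.1907 0.2681] [0.2645 0.3547]
0.54 177 [0.1838 0.2666] [0.2644 0.3545]
0.55 998 [0.1851 0.2629] [0.2648 0.354 ]
0.56 397 [0.2271 0.2645] [0.2662 0.354 ]
0.57 332 [0.2585 0.2632] [0.2704 0.3481]
0.58 720 [0.2411 0.2611] [0.2704 0.3482]
```

```bash
python3 -m pendant '[[[0,0,0,-20,0],[0,0,0,-45,0],[0,0,0,-65,0],[0,-20,7,-65,0],[0,-50,17,-65,0],[0,-80,27,-65,0],[0,-110,37,-65,0],[0,-140,47,-65,0]]]' && python3 -m pendant '[[[0,-30,10,0,0],[0,-60,20,0,0],[0,-90,30,0,0],[0,-120,38,0,0],[0,-140,46,0,0],[0,-150,49,0,0],[0,-150,49,0,0],[0,-150,49,0,0]]]'; cat >> h.py <<'E'
def tilt(R=None):
    d=grab('scene');w=cloud(d).reshape(-1,3);w=w[~np.isnan(w[:,0])]
    s=get_state();t=s['tcp_pos'];print('tcp',t.round(4),s['eef_rot'].round(3),s['finger_gap'],s['ft_force'].round(1))
    Q=w[(np.abs(w[:,1]-t[1])<.047)&(w[:,0]>t[0]-.03)&(w[:,0]<t[0]+.2)&(w[:,2]>t[2]-.1)]
    for x0 in np.arange(.02,.19,.01)+t[0]:
        q=Q[(Q[:,0]>=x0)&(Q[:,0]<x0+.01)]
        if len(q)>5: print(round(x0,3),len(q),np.percentile(q[:,2],[2,50,98]).round(4),np.percentile(q[:,1],[2,98]).round(4))
    return d,w
E
python3 - <<'E'
from h import *
d,w=tilt()
P=w[(w[:,0]>.58)&(w[:,1]>-.06)&(w[:,1]<.09)&(w[:,2]>.225)];print('xmax',np.percentile(P,[1,99],axis=0).round(4))
np.savez('s4.npz',**d)
cv2.imwrite('pics/c4.png',d['image'][:,:,::-1])
E
```

```text
clock: 10.0
tcp_pos: [0.467, 0.1678, 0.3134]
eef_rot: [-2.234, -2.208, 0.005]
ft_force: [1.0, 0.3, -1.9]
finger_gap: 0.0099
clock: 10.8
tcp_pos: [0.5139, 0.0185, 0.3137]
eef_rot: [-2.232, -2.209, 0.004]
ft_force: [0.1, -0.3, -3.1]
finger_gap: 0.01
tcp [0.5138 0.0187 0.3137] [-2.232 -2.21   0.004] 0.010289824126183454 [-0.2  0.2 -2.5]
0.534 1266 [0.2779 0.4878 0.5649] [-0.0213  0.0653]
0.544 1892 [0.2784 0.4814 0.5641] [-0.0213  0.0649]
0.554 1463 [0.2735 0.529  0.5653] [-0.0217  0.0652]
0.564 502 [0.2698 0.3277 0.4282] [-0.0227  0.0656]
0.574 446 [0.2681 0.3151 0.4253] [-0.0232  0.0656]
0.584 329 [0.267  0.3116 0.3428] [-0.0231  0.0656]
0.594 319 [0.2637 0.3095 0.3408] [-0.0236  0.0656]
0.604 316 [0.2606 0.3107 0.3385] [-0.0234  0.0656]
0.614 285 [0.2583 0.31   0.3362] [-0.0232  0.0656]
0.624 276 [0.2566 0.3115 0.3342] [-0.024   0.0656]
0.634 362 [0.2503 0.2817 0.3317] [-0.0248  0.0656]
0.644 701 [0.2569 0.2773 0.3288] [-0.0233  0.0653]
0.654 319 [0.2999 0.3278 0.3301] [-0.0206  0.0652]
0.664 250 [0.3214 0.3265 0.3287] [-0.0193  0.0592]
0.674 451 [0.3071 0.3167 0.3263] [-0.019   0.0595]
xmax [[ 0.581  -0.0241  0.2524]
 [ 0.677   0.0664  0.3409]]
```

View pics/c4.png

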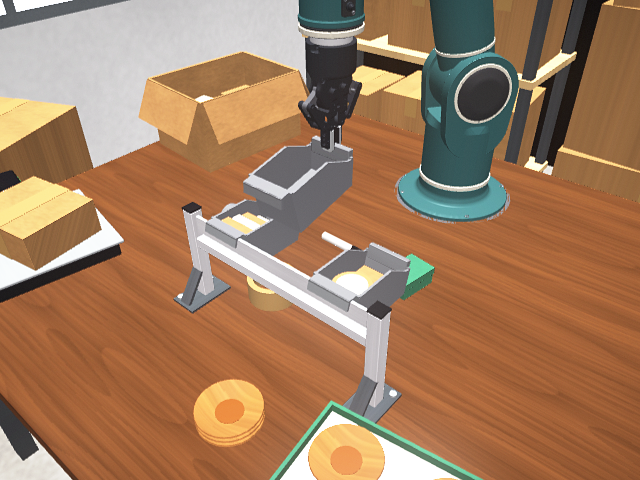

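```bash
python3 -m pendant '[[[0,-2,1,20,0],[0,-2,1,45,0],[0,-2,1,70,0],[0,-2,1,90,0],[0,-2,1,102,0],[0,-2,1,105,0],[0,-2,1,105,0],[0,-2,1,105,0]]]'; python3 - <<'E'
from h import *
d,w=tilt()
P=w[(w[:,1]>-.02)&(w[:,1]<.06)&(w[:,0]>.6)&(w[:,0]<.71)&(w[:,2]>.14)]
for z0 in np.arange(.15,.235,.005):
    q=P[(P[:,2]>=z0)&(P[:,2]<z0+.005)]
    if len(q)>5: print('z',round(z0,3),len(q),np.percentile(q[:,0],[2,50,98]).round(4))
E
```

```text
clock: 11.65
tcp_pos: [0.515, 0.0169, 0.2096]
eef_rot: [-2.232, -2.211, 0.003]
ft_force: [-0.2, -0.2, -0.8]
finger_gap: 0.0103
tcp [0.515  0.0167 0.2096] [ 2.232  2.21  -0.003] 0.010323113811288248 [-0.5  0.4 -3. ]
0.535 1335 [0.1726 0.4013 0.5613] [-0.0228  0.0631]
0.545 2475 [0.1723 0.4279 0.5645] [-0.0228  0.063 ]
0.555 2644 [0.1708 0.4746 0.5626] [-0.0226  0.0627]
0.565 1185 [0.1664 0.5179 0.5628] [-0.0234  0.0633]
0.575 899 [0.1636 0.5179 0.5605] [-0.0239  0.0634]
0.585 313 [0.1604 0.1984 0.4564] [-0.025   0.0636]
0.595 257 [0.1602 0.2028 0.2362] [-0.0252  0.0637]
0.605 242 [0.1576 0.2056 0.2345] [-0.0255  0.0637]
0.615 242 [0.1557 0.2033 0.2319] [-0.0247  0.0636]
0.625 205 [0.159  0.2081 0.2307] [-0.0268  0.0637]
0.635 161 [0.171  0.2108 0.2284] [-0.0251  0.0636]
0.645 197 [0.1438 0.1959 0.2268] [-0.0261  0.0636]
0.655 1010 [0.1435 0.1746 0.2259] [-0.0276  0.0625]
0.665 750 [0.1265 0.1449 0.2244] [-0.0262  0.0616]
0.675 379 [0.2032 0.2128 0.2225] [-0.0201  0.0574]
z 0.155 63 [0.6619 0.6638 0.6653]
z 0.16 74 [0.6618 0.6636 0.6658]
z 0.165 76 [0.6623 0.6639 0.6655]
z 0.17 82 [0.6625 0.664  0.6657]
z 0.175 73 [0.6616 0.664  0.6658]
z 0.18 102 [0.6506 0.6638 0.6656]
z 0.185 73 [0.6518 0.6636 0.6656]
z 0.19 23 [0.6518 0.6537 0.6643]
z 0.195 16 [0.6528 0.6546 0.6554]
z 0.2 57 [0.6546 0.6766 0.6786]
z 0.205 111 [0.6559 0.6771 0.6789]
z 0.21 99 [0.6578 0.6767 0.6786]
z 0.215 89 [0.6607 0.6763 0.6781]
z 0.22 417 [0.6562 0.6683 0.6778]
z 0.225 72 [0.6302 0.6599 0.6669]
z 0.23 7 [0.6103 0.615  0.6194]
```

```bash
python3 -m pendant '[[[0,0,-2,5,0],[0,0,-2,10,0],[0,0,-2,15,0],[0,0,-2,20,0],[0,0,-2,24,0],[0,0,-2,27,0],[0,0,-2,27,0]]]'; python3 - <<'E'
from h import *
d,w=tilt()
P=w[(w[:,1]>-.02)&(w[:,1]<.055)&(w[:,0]>.6)&(w[:,0]<.71)&(w[:,2]>.14)]
for z0 in np.arange(.15,.21,.005):
    q=P[(P[:,2]>=z0)&(P[:,2]<z0+.005)]
    if len(q)>5: print('z',round(z0,3),len(q),np.percentile(q[:,0],[2,50,98]).round(4))
E
```

```text
clock: 12.4
tcp_pos: [0.5128, 0.0168, 0.1822]
eef_rot: [-2.232, -2.21, 0.003]
ft_force: [0.0, -0.0, -3.0]
finger_gap: 0.0101
tcp [0.5129 0.0168 0.1825] [-2.232 -2.211  0.003] 0.010201086575511392 [-0.6  0.  -1.7]
0.533 1591 [0.1458 0.4091 0.5548] [-0.0227  0.0632]
0.543 2639 [0.1451 0.4192 0.5544] [-0.0223  0.063 ]
0.553 2631 [0.1433 0.4526 0.5521] [-0.0228  0.0577]
0.563 1212 [0.1391 0.4956 0.5466] [-0.0236  0.0634]
0.573 871 [0.136  0.4915 0.5353] [-0.0237  0.0634]
0.583 303 [0.1322 0.1729 0.5137] [-0.0246  0.0636]
0.593 245 [0.1362 0.1803 0.209 ] [-0.0252  0.0637]
0.603 210 [0.1503 0.1804 0.207 ] [-0.0256  0.0637]
0.613 204 [0.1504 0.1836 0.2048] [-0.0263  0.0637]
0.623 157 [0.1562 0.1852 0.2029] [-0.0257  0.0636]
0.633 120 [0.166  0.1906 0.2015] [-0.0266  0.0636]
0.643 68 [0.176  0.1935 0.1987] [-0.0283  0.0636]
0.653 437 [0.1433 0.1916 0.1987] [-0.0262  0.063 ]
0.663 877 [0.127  0.1455 0.1966] [-0.0261  0.0623]
0.673 345 [0.175  0.1849 0.195 ] [-0.0195  0.0574]
z 0.155 56 [0.6625 0.6639 0.6651]
z 0.16 32 [0.6628 0.6642 0.666 ]
z 0.17 7 [0.6634 0.6641 0.6748]
z 0.175 74 [0.6644 0.675  0.6763]
z 0.18 87 [0.6638 0.6746 0.6765]
z 0.185 85 [0.6694 0.6741 0.6762]
z 0.19 190 [0.6596 0.6717 0.676 ]
z 0.195 275 [0.6545 0.6614 0.6738]
```

The lip is over the rail: hook z ≈ 0.192, front still raised. Now I'll swing the front down in stages.

```bash
python3 -m pendant '[[[0,0,0,2,0],[0,0,0,4,0],[0,0,0,6,0],[0,0,-1,8,0],[0,0,-1,10,0],[0,0,-1,12,0]]]'; python3 -m pendant '[[[0,0,0,2,0],[0,0,0,5,0],[0,0,0,8,0],[0,0,-1,11,0],[0,0,-1,14,0]]]'; python3 - <<'E'
from h import *
d,w=tilt()
P=w[(w[:,1]>-.02)&(w[:,1]<.055)&(w[:,0]>.6)&(w[:,0]<.71)&(w[:,2]>.14)]
for z0 in np.arange(.17,.21,.005):
    q=P[(P[:,2]>=z0)&(P[:,2]<z0+.005)]
    if len(q)>5: print('z',round(z0,3),len(q),np.percentile(q[:,0],[2,50,98]).round(4))
E
```

```text
clock: 13.05
tcp_pos: [0.5123, 0.0168, 0.1706]
eef_rot: [2.232, 2.21, -0.002]
ft_force: [1.9, -0.1, 3.2]
finger_gap: 0.0099
clock: 13.55
tcp_pos: [0.5094, 0.0173, 0.1559]
eef_rot: [-2.23, -2.21, 0.006]
ft_force: [-15.8, 3.6, 8.9]
finger_gap: 0.0102
tcp [0.5092 0.0173 0.1555] [-2.23  -2.21   0.007] 0.009885554984566882 [-13.4   2.2   6.8]
0.529 1495 [0.1262 0.3969 0.5411] [-0.023   0.0635]
0.539 2490 [0.1336 0.3962 0.5337] [-0.0221  0.0633]
0.549 2497 [0.1315 0.4236 0.5271] [-0.0223  0.0584]
0.559 1134 [0.1234 0.4725 0.5221] [-0.0235  0.0632]
0.569 845 [0.1222 0.4643 0.5119] [-0.0236  0.0637]
0.579 292 [0.1223 0.1795 0.4925] [-0.0245  0.0641]
0.589 192 [0.136  0.1738 0.1957] [-0.025  0.064]
0.599 186 [0.1463 0.1755 0.1956] [-0.0261  0.0641]
0.609 162 [0.1536 0.1762 0.1951] [-0.0256  0.0641]
0.619 155 [0.1508 0.1794 0.1946] [-0.0258  0.0642]
0.629 113 [0.1601 0.1832 0.1947] [-0.0264  0.064 ]
0.639 68 [0.1721 0.1892 0.194 ] [-0.0266  0.0642]
0.649 311 [0.1432 0.1933 0.196 ] [-0.0267  0.0626]
0.659 653 [0.1421 0.1606 0.1953] [-0.0264  0.0631]
0.669 723 [0.127  0.1769 0.1946] [-0.0259  0.0614]
z 0.17 7 [0.6631 0.6655 0.6729]
z 0.175 86 [0.6639 0.6733 0.6755]
z 0.18 94 [0.6677 0.6724 0.6749]
z 0.185 102 [0.668  0.671  0.6737]
z 0.19 366 [0.6498 0.6618 0.6717]
z 0.195 60 [0.6508 0.6606 0.6708]
```

```bash
python3 -m pendant '[[[0.12,0,0,0,0],[0.15,0,0,0,0],[0.2,0,0,0,0],[0.25,0,0,0,0],[0.3,0,0,0,0],[0.35,0,0,0,0]]]'; python3 -m pendant '[[[0.5,0,0,0,0],[0.6,0,0,0,0],[0.7,0,0,0,0],[0.8,0,0,0,0],[0.8,0,0,0,0],[0.8,0,0,0,0]]]';python3 - <<'E'
from h import *
d,w=tilt()
P=w[(w[:,1]>-.02)&(w[:,1]<.055)&(w[:,0]>.6)&(w[:,0]<.71)&(w[:,2]>.11)]
for z0 in np.arange(.11,.21,.01):
    q=P[(P[:,2]>=z0)&(P[:,2]<z0+.01)]
    if len(q)>5: print('z',round(z0,3),len(q),np.percentile(q[:,0],[2,50,98]).round(4))
cv2.imwrite('pics/c5.png',cv2.resize(d['image'][100:350,170:500],(792,600))[:,:,::-1])
E
```

```text
clock: 14.2
tcp_pos: [0.5092, 0.0173, 0.1554]
eef_rot: [-2.23, -2.21, 0.007]
ft_force: [-0.0, 0.5, 0.3]
finger_gap: 0.0301
clock: 14.8
tcp_pos: [0.5091, 0.0172, 0.1554]
eef_rot: [-2.23, -2.21, 0.007]
ft_force: [1.5, -0.0, 0.2]
finger_gap: 0.0683
tcp [0.5092 0.0172 0.1554] [-2.23  -2.21   0.007] 0.06814030997987378 [-0.1 -0.1  0.2]
0.529 1560 [0.1198 0.3937 0.5406] [-0.0227  0.0629]
0.539 2495 [0.135  0.3911 0.5329] [-0.0217  0.0629]
0.549 2574 [0.133  0.4205 0.5265] [-0.022   0.0565]
0.559 1117 [0.1183 0.4737 0.5215] [-0.0228  0.0632]
0.569 1140 [0.1209 0.2821 0.5106] [-0.0232  0.0636]
0.579 255 [0.131  0.1814 0.4937] [-0.0245  0.0641]
0.589 170 [0.1383 0.1716 0.1922] [-0.0256  0.0641]
0.599 152 [0.1497 0.1725 0.1923] [-0.0253  0.0641]
0.609 150 [0.1531 0.1776 0.1929] [-0.0248  0.0641]
0.619 131 [0.1502 0.1785 0.1922] [-0.0256  0.064 ]
0.629 94 [0.1608 0.1839 0.1929] [-0.0266  0.0641]
0.639 100 [0.172  0.1923 0.1948] [-0.0258  0.064 ]
0.649 315 [0.1432 0.1931 0.1955] [-0.0241  0.0626]
0.659 791 [0.1426 0.1654 0.195 ] [-0.0269  0.0625]
0.669 568 [0.1265 0.1435 0.1888] [-0.0256  0.0617]
z 0.12 53 [0.6692 0.6705 0.6724]
z 0.13 130 [0.6691 0.6708 0.6726]
z 0.14 347 [0.6548 0.6651 0.6721]
z 0.15 64 [0.6614 0.6635 0.6652]
z 0.16 88 [0.6624 0.664  0.6658]
z 0.17 77 [0.6691 0.6713 0.6734]
z 0.18 210 [0.6551 0.6694 0.6726]
z 0.19 416 [0.647  0.659  0.6689]
```

View pics/c5.png

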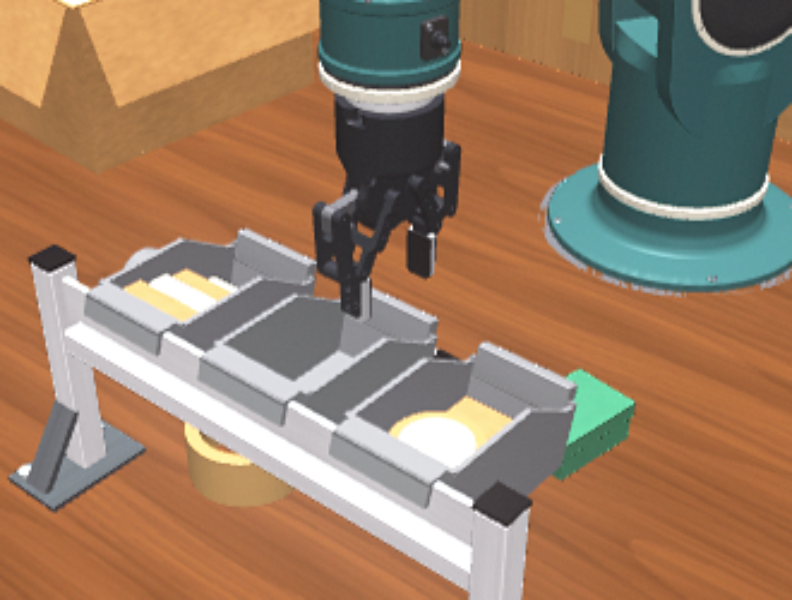

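The bin hangs level: the wall top stays at 0.192–0.193 and the lip outer face is at x ≈ 0.672. The fingers are clear, so I'll retract and go to the tape measure.

```bash
python3 -m pendant '[[[0.8,0,0,-10,0],[0.8,0,0,-30,0],[0.8,0,0,-60,0],[0.9,0,0,-95,0],[1,0,0,-130,0],[1,0,0,-155,0],[1,0,0,-155,0]]]'; python3 -m pendant '[[[1,-40,-6,0,0.14],[1,-80,-12,0,0.28],[1,-120,-18,0,0.42],[1,-165,-24,0,0.56],[1,-210,-30,0,0.7],[1,-250,-36,0,0.84],[1,-290,-42,0,0.98],[1,-327,-46,0,1.12]]]'; python3 -m pendant '[[[1,0,0,0,0.14],[1,0,0,0,0.28],[1,0,0,0,0.42],[1,0,0,0,0.44],[1,0,0,0,0.44]]]'; python3 - <<'E'
from h import *
s=get_state();print(s['tcp_pos'],s['eef_rot'],s['qpos'])
for n in('scene','top'):
    w=cloud(grab(n)).reshape(-1,3);w=w[~np.isnan(w[:,0])]
    P=w[(w[:,0]>.4)&(w[:,0]<.52)&(w[:,1]>-.37)&(w[:,1]<-.25)&(w[:,2]>.012)&(w[:,2]<.1)]
    if len(P)>20: print(n,len(P),np.percentile(P,[1,50,99],axis=0).round(4).tolist(),cv2.minAreaRect(P[:,:2].astype(np.float32)*1000))
    P=w[(w[:,0]>.48)&(w[:,0]<.68)&(w[:,1]>-.045)&(w[:,1]<.08)&(w[:,2]>.1)&(w[:,2]<.3)]
    for x0 in np.arange(.48,.68,.02):
        q=P[(P[:,0]>=x0)&(P[:,0]<x0+.02)];
        if len(q)>5: print(round(x0,3),len(q),np.percentile(q,[2,98],axis=0)[:,1:].round(4).tolist())
E
```

```text
clock: 15.55
tcp_pos: [0.5111, 0.0179, 0.3142]
eef_rot: [2.23, 2.211, -0.002]
ft_force: [-0.1, -0.5, -1.9]
finger_gap: 0.0855
clock: 16.35
tcp_pos: [0.4613, -0.3104, 0.3147]
eef_rot: [3.065, 0.679, -0.001]
ft_force: [1.0, 0.5, -0.1]
finger_gap: 0.0854
clock: 16.85
tcp_pos: [0.4613, -0.3102, 0.3147]
eef_rot: [3.14, -0.001, -0.001]
ft_force: [0.1, 0.4, -0.6]
finger_gap: 0.0856
[ 0.46132177 -0.31015313  0.31469512] [ 3.13968333e+00 -1.37839605e-03 -7.54757797e-04] [ 0.92799435  0.24310724 -0.47158978  1.64698362  0.11645639  1.27860653
 -1.13693398]
scene 39 [[0.4522, -0.328, 0.0544], [0.4692, -0.3207, 0.0603], [0.4849, -0.3126, 0.0637]] ((468.4317932128906, -320.0695495605469), (32.26700210571289, 14.696168899536133), 6.793339729309082)
0.5 726 [[-0.0213, 0.1328], [0.0642, 0.1753]]
0.52 347 [[-0.0235, 0.1165], [0.0656, 0.1712]]
0.54 368 [[-0.0236, 0.1163], [0.0655, 0.1832]]
0.56 453 [[-0.0244, 0.1164], [0.0653, 0.1921]]
0.58 403 [[-0.0249, 0.1324], [0.0652, 0.1928]]
0.6 327 [[-0.0258, 0.1505], [0.0651, 0.1929]]
0.62 241 [[-0.0263, 0.1533], [0.0647, 0.1928]]
0.64 487 [[-0.0392, 0.1432], [0.0701, 0.1956]]
0.66 1747 [[-0.0423, 0.1278], [0.0776, 0.1947]]
top 596 [[0.4252, -0.3268, 0.0146], [0.4607, -0.3057, 0.0516], [0.4956, -0.2927, 0.064]] ((457.1397399902344, -309.8018493652344), (77.76528930664062, 35.847137451171875), 1.102676510810852)
0.5 339 [[-0.023, 0.1434], [0.0614, 0.1769]]
0.52 400 [[-0.0247, 0.1128], [0.0626, 0.1717]]
0.54 406 [[-0.0243, 0.1127], [0.0623, 0.1841]]
0.56 418 [[-0.0242, 0.1124], [0.0639, 0.1923]]
0.58 439 [[-0.0261, 0.1122], [0.0621, 0.1933]]
0.6 421 [[-0.0261, 0.1123], [0.0621, 0.1925]]
0.62 412 [[-0.0262, 0.1129], [0.0622, 0.1924]]
0.64 817 [[-0.0414, 0.1144], [0.0746, 0.1962]]
0.66 255 [[-0.0406, 0.1449], [0.0785, 0.1967]]
```

```bash
python3 -m pendant '[[[1,-1,0,40,0],[1,-1,0,85,0],[1,-1,0,130,0],[1,-1,0,175,0],[1,-1,0,215,0],[1,-1,0,250,0],[1,-1,0,272,0],[1,-1,0,284,0]]]'; python3 -m pendant '[[[1,0,0,0,0],[0.5,0,0,0,0],[0,0,0,0,0],[0,0,0,0,0],[0,0,0,0,0],[0,0,0,0,0],[0,0,0,0,0],[0,0,0,0,0]]]'; python3 -m pendant '[[[0,0,0,-10,0],[0,0,0,-30,0],[0,0,0,-65,0],[0,0,0,-110,0],[0,0,0,-155,0],[0,0,0,-200,0],[0,0,0,-240,0],[0,0,0,-260,0]]]'; python3 - <<'E'
from h import *
s=get_state();print(s['tcp_pos'],s['eef_rot'],s['finger_gap'])
d=grab('scene');w=cloud(d).reshape(-1,3);w=w[~np.isnan(w[:,0])]
b=grab('wrist')['image'][:,:,::-1]
cv2.imwrite('pics/c6.png',np.hstack([cv2.resize(d['image'][:240,60:380,::-1],(400,300)),cv2.resize(b,(400,300))]))
E
```

```text
clock: 17.75
tcp_pos: [0.4595, -0.3102, 0.0288]
eef_rot: [3.141, 0.002, -0.003]
ft_force: [-0.1, -0.1, 0.3]
finger_gap: 0.0856
clock: 18.55
tcp_pos: [0.4599, -0.3107, 0.0299]
eef_rot: [3.14, 0.002, -0.002]
ft_force: [-2.5, -0.6, 11.1]
finger_gap: 0.0328
clock: 19.35
tcp_pos: [0.4609, -0.3103, 0.2944]
eef_rot: [3.137, 0.003, 0.004]
ft_force: [-0.8, -0.2, -2.4]
finger_gap: 0.0323
[ 0.46085416 -0.31033638  0.29444513] [3.13726026e+00 3.12600563e-03 3.92195501e-03] 0.03234870986977567
```

View pics/c6.png

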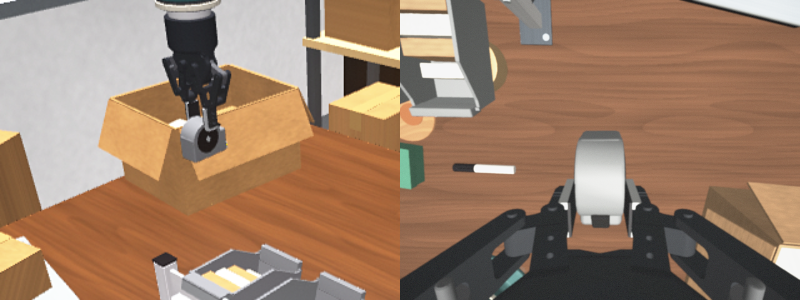

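```bash
python3 -m pendant '[[[0,17,-42,0,0],[0,34,-84,0,0],[0,51,-127,0,0],[0,68,-170,0,0],[0,85,-215,0,0],[0,102,-260,0,0],[0,117,-300,0,0],[0,127,-330,0,0]]]'; python3 -m pendant '[[[0,0,0,0,0],[0,0,0,0,0],[0,0,0,15,0],[0,0,0,30,0],[0,0,0,30,0],[0,0,0,30,0]]]'; python3 - <<'E'
from h import *
s=get_state();print(s['tcp_pos'],s['eef_rot'],s['finger_gap'])
d=grab('scene');
b=grab('wrist')['image'][:,:,::-1]
cv2.imwrite('pics/c7.png',np.hstack([cv2.resize(d['image'][80:320,180:500,::-1],(400,300)),cv2.resize(b,(400,300))]))
E
```

```text
clock: 20.25
tcp_pos: [0.5874, 0.0227, 0.2916]
eef_rot: [3.138, 0.006, 0.003]
ft_force: [0.6, -0.4, -1.7]
finger_gap: 0.0321
clock: 20.85
tcp_pos: [0.5871, 0.022, 0.261]
eef_rot: [3.138, 0.005, 0.001]
ft_force: [1.4, -0.0, -1.3]
finger_gap: 0.0326
[0.58710058 0.02197994 0.26101372] [3.13755149e+00 5.32186744e-03 9.83783830e-04] 0.03257258945521408
```

View pics/c7.png

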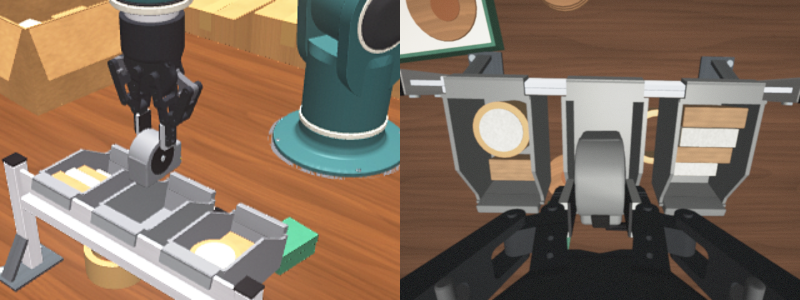

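```bash
python3 -m pendant '[[[0,0,2,15,0],[0,0,2,30,0],[0,0,2,45,0],[0,0,2,60,0],[0,0,2,75,0],[0,0,2,90,0],[0,0,2,103,0],[0,0,2,103,0]]]'; python3 -m pendant '[[[0.43,0,0,0,0],[0.48,0,0,0,0],[0.52,0,0,0,0],[0.52,0,0,0,0],[0.52,0,0,0,0]]]'; python3 -m pendant '[[[0.52,0,0,-10,0],[0.52,0,0,-30,0],[0.52,0,0,-55,0],[0.52,0,0,-85,0],[0.52,0,0,-120,0],[0.52,0,0,-160,0],[0.52,0,0,-180,0]]]'; python3 - <<'E'
from h import *
s=get_state();print(s['tcp_pos'],s['finger_gap'])
d=grab('scene');np.savez('sf.npz',**d)
b=grab('wrist')['image'][:,:,::-1]
cv2.imwrite('pics/c8.png',np.hstack([cv2.resize(d['image'][80:320,180:500,::-1],(400,300)),cv2.resize(b,(400,300))]))
w=cloud(d).reshape(-1,3);w=w[~np.isnan(w[:,0])]
P=w[(w[:,0]>.48)&(w[:,0]<.69)&(w[:,1]>-.045)&(w[:,1]<.08)&(w[:,2]>.1)&(w[:,2]<.23)]
for x0 in np.arange(.48,.68,.02):
    q=P[(P[:,0]>=x0)&(P[:,0]<x0+.02)];
    if len(q)>5: print(round(x0,3),len(q),np.percentile(q,[2,98],axis=0)[:,1:].round(4).tolist())
E
```

```text
clock: 21.75
tcp_pos: [0.5869, 0.0199, 0.1569]
eef_rot: [3.138, 0.006, -0.001]
ft_force: [-0.9, 0.2, -2.4]
finger_gap: 0.0328
clock: 22.25
tcp_pos: [0.5871, 0.0198, 0.1572]
eef_rot: [3.138, 0.006, 0.0]
ft_force: [0.3, 0.4, 0.4]
finger_gap: 0.0442
clock: 22.95
tcp_pos: [0.5876, 0.0211, 0.3415]
eef_rot: [3.138, 0.007, 0.007]
ft_force: [0.1, -0.5, 0.4]
finger_gap: 0.0444
[0.58760497 0.02107328 0.34153833] 0.04437053177806183
0.5 732 [[-0.0221, 0.1325], [0.0645, 0.1752]]
0.52 194 [[-0.0233, 0.1308], [0.066, 0.1726]]
0.54 238 [[-0.0238, 0.1477], [0.0656, 0.1845]]
0.56 353 [[-0.0239, 0.1529], [0.0655, 0.192]]
0.58 525 [[-0.0249, 0.1443], [0.0651, 0.1922]]
0.6 573 [[-0.0253, 0.1522], [0.0649, 0.1919]]
0.62 242 [[-0.0262, 0.1526], [0.0647, 0.1926]]
0.64 497 [[-0.039, 0.1431], [0.072, 0.1956]]
0.66 1732 [[-0.0419, 0.1276], [0.0776, 0.1947]]
```

View pics/c8.png

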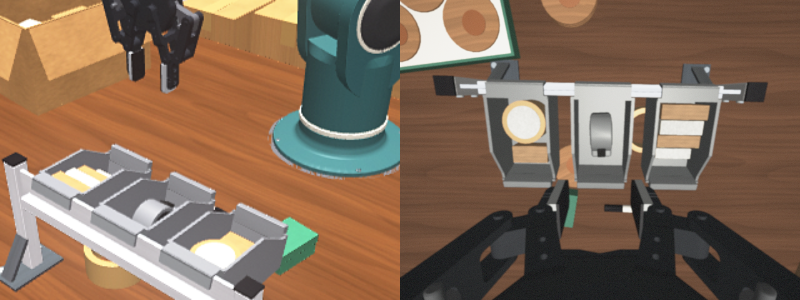

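The tape measure stands inside the bin, the bin hangs level, the neighbouring bins look undisturbed and the gripper is clear. I'll let things settle briefly, then hand in.

```bash
python3 -m pendant '[[[0.52,0,0,0,0],[0.52,0,0,0,0],[0.52,0,0,0,0],[0.52,0,0,0,0]]]'; python3 -c "
from bench import *;print(finish_job())"
```

```text
clock: 23.45
tcp_pos: [0.5878, 0.021, 0.3406]
eef_rot: [3.138, 0.006, 0.007]
ft_force: [0.0, -0.7, 0.0]
finger_gap: 0.0444
the job is handed in; nothing more can be done
None
```

The bin hangs in the gap with the tape measure inside, and the job was handed in at 23.5 s of the 72 s allowed. No verdict is reported.

**What I did:** I gripped the bin's front bar with the tool vertical, which raised its front about 0.19 rad. I lowered the lip over the rail, swung the front down until the bin was level, and let go. Then I set the tape measure in from just above the floor and backed off about 0.18 m.

**Step 1 check:** before the swing, the hook was about 2 mm above the rail's top edge and the grip about 2 mm above it, against a limit of -8.5 mm.

**Last checks, from the scene camera depth and the final picture:**
- **Level:** the bin's side-wall tops read 0.192–0.193 m along their length.
- **Position:** the bin's centre is at y ≈ 0.0195 m, against a gap centre of about 0.0185 m.
- **Tape measure:** it stands inside, and the bin did not shift when it went in.
- **Neighbouring bins and bench items:** those in view looked unmoved in the final picture, but I did not re-measure them.

**What went wrong or disagreed:**
- My first grasp slipped off the bar because the tool stood about 4 mm above its target. The bin moved under 1 mm, and a deeper second grasp held.
- The wrist force reached about 18 N while swinging the bin down.
- The two cameras differ by 1–4 mm, for example the bin floor reads 0.1165 m in one and 0.1125 m in the other, against 0.118 m expected.

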